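Stack oat cakes in the vacuum keeper and hold its bayonet lid at the pump position

TASK

Lay the wide oat cake flat in the middle of the vacuum keeper's plate and the small one centred on top of it, then lower the bell lid over them with its lugs through the two gaps of the collar until it is fully seated. Twist the lid clockwise (from above) half-way towards the lock, so that its grip bar points to the round dots, never on to the lock itself, and finish holding it there: keep gripping the lid, because a spring turns it back if it is let go. Leave the other things on the counter where they are.

Things in the scene. Friction and masses are not known exactly. Their poses are not given: they have to be found in the camera images.
- keeper: White round drum, 140 mm across, 48 mm high, fixed, alike after a half turn. Origin: centre of its underside, z up. In its middle a plate 82 mm across, top 48 mm up, level with the collar round it. Groove between them (radius 41 to 53 mm, floor 32 mm up) takes the lid's wall.
- gap (a point): Mouth of the collar's gap on the keeper's +x side, radius 57 mm, 48 mm up; a second gap is opposite (-x). Each is 22 mm wide, reaches radius 62 mm, has a black dash behind it, and lets a lid lug down past the 8 mm thick lip into an 8 mm high space where it turns clockwise (stops block counter-clockwise).
- dot (a point): Round black dot on the collar, radius 66 mm, 45 degrees clockwise (from above) of the +x gap: the half-way (pump) mark; another is opposite. Broad black bars 90 degrees clockwise of the gaps mark the lock.
- ring (a joint): Sprung ring in the keeper pushed round by the lid's lugs, rad, growing clockwise. 0 with the lid at open; about 0.10 rad less than the lid's turn (play): lid at the dots reads about 0.69, lock (end of travel) 1.47. The spring pushes back with 0.06 N m at 0, plus 0.10 N m per rad.
- lid_grip (a point): Bell lid, 98 mm outer, 90 mm inner diameter, 60 mm high; on its flat top an upright bar 60 mm long (lid's x), 14 thick, 40 tall; 250 g; alike after a half turn. Point: in the bar on the axis, 84 mm above the lid's underside, 16 mm below the bar's top; z up. Starts upright on the counter; fully seated it is 116 mm above the keeper's underside, the lid resting on the groove floor.
- lid_lug (a point): Tip of the lid's +x lug at the bottom rim, radius 58 mm, 3 mm above the lid's underside, below one end of the bar; the other lug is opposite. Lugs are 11 mm wide, 6 mm high, stick out 9 mm.
- wide_mid (a point): The wide oat cake, a rigid round biscuit 60 mm across and 16 mm thick, about 25 g; point at its centre, z up. It lies flat on the board.
- small_mid (a point): The small oat cake, the same but 44 mm across and 16 mm thick; point at its centre, z up. It lies flat on the board beside the wide one, centres 116 to 119 mm apart.
- board: Dark wooden board, fixed, 120 mm (its x) by 220 mm (its y), 12 mm thick; the oat cakes lie on it side by side along its y. Origin: centre of its underside.
- egg_cup: Bystander: egg cup of red plastic, 48 mm across, 62 mm high, on the counter; origin under its centre.
- salt_jar: Bystander: small glass salt jar with a steel cap, 48 mm across, 75 mm high; origin under its centre.
- trivet: Bystander: flat steel wheel-shaped trivet, 150 mm across, 8 mm high; origin under its centre.
- mug: Bystander: white mug, 76 mm across, 90 mm high; origin under its centre.
- pepper_mill: Bystander: wooden pepper mill, 52 mm across, 112 mm high; origin under its centre.
Not all that is in view belongs to the job. There is more than one size of the keeper; the job needs the largest. Leave any pink or yellow look-alike of the part that bears wide_mid alone.

How it is judged:
On the way, in this order (a step that is already met when the one before it is completed fails the run):
1. the wide oat cake lies flat and centred on the keeper's plate, let go (horizontal distance between wide_mid and keeper below 0.009 m and z of wide_mid in the frame of keeper between 0.053 and 0.059 m and angle between wide_mid's own z axis and vertical below 0.1 rad and contact force between the fingers and wide_cake below 0.1 N), for 0.2 s.
2. the small oat cake lies flat and centred on the wide one, let go (horizontal distance between wide_mid and keeper below 0.009 m and z of wide_mid in the frame of keeper between 0.053 and 0.059 m and angle between each of wide_mid, small_mid's own z axis and vertical below 0.1 rad and horizontal distance between small_mid and wide_mid below 0.009 m and z of small_mid in the frame of keeper between 0.069 and 0.075 m and contact force between the fingers and small_cake below 0.1 N), for 0.2 s.
3. the lid is fully seated in the keeper over the stack (horizontal distance between wide_mid and keeper below 0.009 m and z of wide_mid in the frame of keeper between 0.053 and 0.059 m and angle between each of wide_mid, small_mid's own z axis and vertical below 0.1 rad and horizontal distance between small_mid and wide_mid below 0.009 m and z of small_mid in the frame of keeper between 0.069 and 0.075 m and z of lid_grip in the frame of keeper between 0.113 and 0.1185 m and horizontal distance between lid_grip and keeper below 0.007 m and angle between lid_grip's own z axis and vertical below 0.07 rad), for 0.2 s.
At the end, for the whole second after the job is handed in: Both oat cakes flat in the keeper, wide one within 9 mm of the plate's centre, small one within 9 mm of the wide one's; lid upright, seated within 3 mm in height and 7 mm of the axis; ring still at 0.51 to 0.87 rad (lid within 10 degrees of the dots); fingers gripping the lid (all of step 3 and value of joint ring between 0.51 and 0.87 rad and velocity of joint ring between -0.1 and 0.1 rad/s and contact force between the fingers and lid above 2 N); the arm keeps its last pose, push and grip.
It fails at once if the lid is turned on to the lock (ring beyond 1.35 rad) (value of joint ring above 1.35 rad).
It fails at once if a bystander is shoved more than 30 mm (distance of any of egg_cup, salt_jar, trivet, mug, pepper_mill from where it was at the start of the episode above 0.03 m).
It also fails if it takes over 72 s, if anything falls off the work surface, if the arm or the gripper's body presses on something with over 40 N, if the wrist force passes 120 N, or if a joint passes its speed limit or range.

ROBOT

A 6-joint arm with a two-finger parallel gripper is mounted at the origin on the work surface. World frame = base frame: x ahead of the robot, y to its left, z up, the work surface at z = 0. Lengths are in m, angles in rad, forces in N, time in s.
With the tool pointing down it reaches from about 0.35 to 0.925 m from the base axis. Payload 6.4 kg.
Tool frame: the origin (TCP) lies at the very end of the fingers, on their centre line; the grasp point (between the pads) lies 19 mm behind it; z points along the fingers, y is the line along which they close (so a half turn about z gives the same grasp; the last joint's range is limited). The gripper opens to 85 mm and grips with 20 to 120 N. Pads are 22 mm wide; open, the fingers measure 114 mm over their backs; the gripper's body (76 mm by 85 mm) begins 54 mm behind the grasp point. The pads swing forward as they close: fully open they stand 13 mm farther back than shut.
Start: joints at [1.064, 0.245, 1.558, -0, 1.339, -0.174], TCP at [0.212, 0.614, 0.231] pointing down, gripper open.
Joint ranges: [-3.13, 3.13], [-1.02, 2.26], [0.13, 2.54], [-0.95, 4.09], [0.21, 2.88], [-2.74, 2.74]. Speed limits (rad/s): [2.57, 2.57, 3.14, 3.14, 3.14, 3.14].

INTERFACE

Orientations are given as a unit quaternion [w, x, y, z].
In Python, from station import manip gives the robot as it stands. The module is installed in compiled form; this text tells all that it offers.
- The arm moves only by the shell command python3 -m crank 'ROWS' [FORCE]. ROWS is JSON, a list that holds one entry, the list of rows, each a list of 5 numbers: the shift along the tool's x, y, z in mm, then the turn about the tool's z in degrees, then the closure, from 0 (fully open) to 1 (shut). A call has exactly 8 rows; each row is the pose to reach, as a shift and turn from the pose commanded when the call began, along the tool's axes at that moment; what a row does not reach only later rows make up. A row lasts 1/8 s, in which the tool goes at most 62.5 mm and 10.7 degrees, less where a joint would pass 70% of its speed; a pose out of reach is approached as far as the arm can. A call with a gripper value outside its range is refused whole. The fingers move at their own pace and stop on an object; FORCE is the grip in N (left out, the last holds). Time passes only in rows, so rows that repeat a pose let the fingers close, or fill a call up. It gives the time, the measured TCP pose, the force, the opening and the grip force at its end, in the units of the state.
- manip.state(): the state, without advancing time (a new reading comes with each control period).
- manip.grab_frame(name): name is "scene" or "side" or "wrist"; returns a dict with "pixels" (480x640x3 uint8, red, green, blue), "z_map" (480x640 float32, m along the optical axis (not along the pixel's ray), 0 where there is no reading), "mtx" (3x3 intrinsics, pixels), "world_from_camera" (4x4, takes a point from camera to world coordinates); the wrist camera has in their place "T_tool_cam" (4x4, takes a point from camera to tool coordinates, whose origin is the TCP and whose axes are the flange's). Camera axes: x right, y down, z forward; pixel columns grow to the right and rows downward; lengths in m; the calibration is good to about 2 mm. A picture is of the moment at which its call begins: read the wrist's pose just before it.
- manip.sign_off(): hands the job in; it is judged then, once.
The state is a dict: "t": time; "qpos": joint angles; "joint_vel": joint speeds; "joint_torque": joint torques, N m; "position": TCP position; "eef_rot": TCP orientation; "contact_force": force on the tool from outside, world axes, zero at the start; "moment": the same for the moment, N m; "width": finger opening in m; "finger_force": force on a finger pad.
Only numpy, scipy, OpenCV 4.12 (cv2) and the standard library are available. Lean on these libraries where they do the work, as an engineer would, in place of code of your own. Each camera call takes 0.05 s, during which the arm holds its last target. There are 200 camera calls.

## Working session

There is one attempt and no reset: what is moved stays moved. The work goes in short steps, Python scripts to look and compute and a shell command to move; the robot and the scene stay as the last step left them, time stands still between calls to the robot, and variables do not carry over. Pictures are saved under pics/ and viewed, at most 10 in all, crops included, and the job is handed in when it is done.

```bash
mkdir -p pics; cat > h.py <<'E'
import numpy as np, cv2
from station import manip
from scipy.spatial.transform import Rotation as R
def pose():
    s=manip.state();q=s["eef_rot"];T=np.eye(4);T[:3,:3]=R.from_quat([q[1],q[2],q[3],q[0]]).as_matrix();T[:3,3]=s["position"];return T
def grab(name):
    T=pose();f=manip.grab_frame(name)
    W=f["world_from_camera"] if name!="wrist" else T@f["T_tool_cam"]
    return f["pixels"],f["z_map"],f["mtx"],np.array(W)
def save(n,name):
    p,z,K,W=grab(name);np.savez(n+".npz",p=p,z=z,K=K,W=W);cv2.imwrite("pics/"+n+".png",p[:,:,::-1]);return p,z,K,W
def load(n):
    d=np.load(n+".npz");return d["p"],d["z"],d["K"],d["W"]
def cloud(z,K,W):
    v,u=np.mgrid[:480,:640];P=np.stack([(u-K[0,2])/K[0,0]*z,(v-K[1,2])/K[1,1]*z,z],-1);return P@W[:3,:3].T+W[:3,3]
def onplane(u,v,h,K,W):
    d=W[:3,:3]@np.array([(u-K[0,2])/K[0,0],(v-K[1,2])/K[1,1],1]);return W[:3,3]+d*(h-W[2,3])/d[2]
def proj(P,K,W):
    c=W[:3,:3].T@(np.array(P)-W[:3,3]);return (K@c/c[2])[:2]
E
python3 - <<'E'
from h import *
print(manip.state())
for n in ("scene","side"):
    p,z,K,W=save(n,n);print(n,W[:3,3],W[:3,2],K[0,0])
E
```

```text
{'t': 0.0, 'qpos': array([ 1.06390818e+00,  2.45803236e-01,  1.55901449e+00,  1.24619244e-05,
        1.33873783e+00, -1.74091913e-01]), 'joint_vel': array([ 0.00122658, -0.00026033, -0.00057274, -0.00186614, -0.0007218 ,
       -0.00193578]), 'joint_torque': array([ 1.83481738e-03, -4.29491293e+01, -3.26137340e+01, -2.78077363e-05,
        5.29027922e-03, -1.04299980e-05]), 'position': array([0.21205412, 0.61383838, 0.23018701]), 'eef_rot': array([-3.33469074e-04,  1.65632640e-01,  9.86187034e-01, -9.23082359e-04]), 'contact_force': array([-0.35822815, -0.11376369,  0.28412991]), 'moment': array([ 0.03283826, -0.01290905,  0.06698287]), 'finger_force': 0.0, 'width': 0.08553200941402643}
scene [1.31521318 0.26108277 0.83229826] [-0.67853912 -0.25991395 -0.68704396] 544.6186365051203
side [0.49592539 0.86788947 0.70708292] [ 0.03512492 -0.82393887 -0.56558905] 540.0737680776143
```

View pics/scene.png

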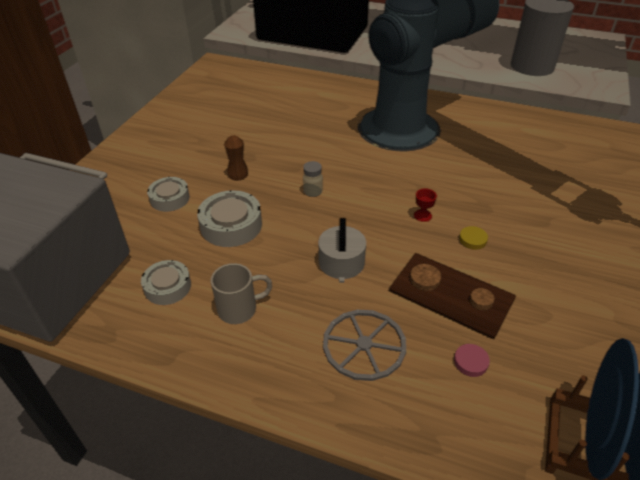

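View pics/side.png

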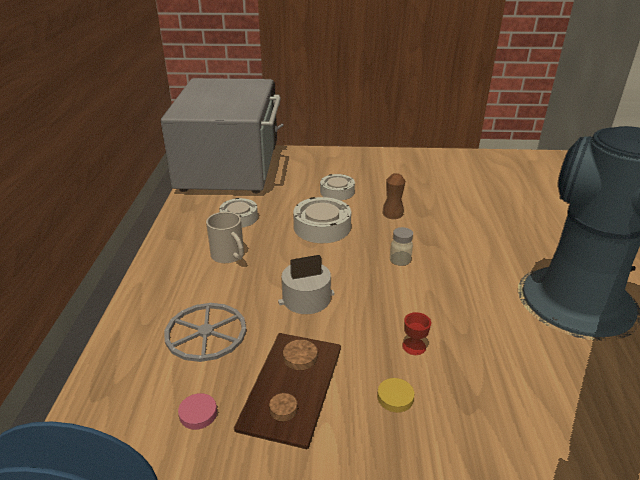

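The scene view shows the wide cake at (426,276), the small one at (482,297), the large keeper at (230,215) and the lid at (342,255) with its bar. The side view has them at (300,353), (283,405), (322,215) and (307,290). Next I'll measure from depth.

```bash
cat > m.py <<'E'
from h import *
def rep(n,roi,lo,hi):
    p,z,K,W=load(n);C=cloud(z,K,W);u0,v0,u1,v1=roi;c=C[v0:v1,u0:u1].reshape(-1,3);c=c[(z[v0:v1,u0:u1].ravel()>0)&(c[:,2]>lo)&(c[:,2]<hi)]
    r=cv2.minEnclosingCircle((c[:,:2]*1000).astype(np.float32));b=cv2.minAreaRect((c[:,:2]*1000).astype(np.float32))
    print(n,roi,len(c),"circ",np.round(r[0],1),round(r[1],1),"rect",np.round(b[0],1),np.round(b[1],1),round(b[2],1),"z",np.round(np.percentile(c[:,2],[5,50,95])*1000,1))
E
python3 - <<'E'
from m import *
S="scene";D="side"
print("wide");rep(S,(405,258,447,295),.023,.035);rep(D,(275,335,325,378),.023,.035)
print("small");rep(S,(465,282,500,312),.023,.035);rep(D,(262,388,303,425),.023,.035)
print("keeper");rep(S,(190,185,268,248),.043,.053);rep(D,(285,190,360,245),.043,.053)
print("lidtop");rep(S,(310,225,375,280),.055,.065);rep(D,(270,250,340,315),.055,.065)
print("bar");rep(S,(310,205,375,280),.075,.11);rep(D,(270,245,340,315),.075,.11)
print("bartop");rep(S,(310,205,375,280),.096,.11);rep(D,(270,245,340,315),.096,.11)
for nm,r1,r2,hi in (("egg",(405,180,445,228),(395,305,435,360),.1),("salt",(295,155,330,200),(385,222,420,270),.1),("pepper",(218,130,255,185),(378,165,412,222),.13),("mug",(205,255,275,325),(200,205,250,268),.1)):
    print(nm);rep(S,r1,.01,hi);rep(D,r2,.01,hi)
ims=[]
for n,(u0,v0,u1,v1) in ((S,(185,175,275,250)),(S,(300,205,390,290)),(D,(280,185,365,250)),(D,(265,245,350,320))):
    p=load(n)[0];ims.append(cv2.resize(p[v0:v1,u0:u1],(400,300),interpolation=cv2.INTER_CUBIC))
cv2.imwrite("pics/crop1.png",np.vstack([np.hstack(ims[:2]),np.hstack(ims[2:])])[:,:,::-1])
E
```

```text
wide
scene (405, 258, 447, 295) 544 circ [554.9 194.4] 31.6 rect [554.7 195.5] [58.  61.1] 81.3 z [24.7 27.6 29.8]
side (275, 335, 325, 378) 691 circ [551.1 197.3] 30.9 rect [551. 197.] [59.4 58. ] 51.1 z [24.2 26.3 28.3]
small
scene (465, 282, 500, 312) 348 circ [573.6 307.7] 24.1 rect [574.  309.7] [43.2 45. ] 77.8 z [24.7 27.5 30.2]
side (262, 388, 303, 425) 513 circ [571.2 311.2] 22.3 rect [570.4 311.6] [42.5 43.2] 26.6 z [24.1 26.4 28.6]
keeper
scene (190, 185, 268, 248) 1686 circ [ 531.4 -252.8] 72.5 rect [ 531.1 -253. ] [138.8 139.6] 44.0 z [44.1 47.1 49.8]
side (285, 190, 360, 245) 1070 circ [ 527.4 -251. ] 72.0 rect [ 526.7 -250.5] [140.9 138.1] 72.3 z [43.5 45.4 47.7]
lidtop
scene (310, 225, 375, 280) 1137 circ [554.1  17.8] 50.5 rect [554.8  18.9] [97.7 97.7] 77.9 z [56.8 59.4 61.9]
side (270, 250, 340, 315) 814 circ [550.6  22.3] 50.6 rect [549.5  29.1] [97.3 85.7] 4.7 z [56.  58.1 61.5]
bar
scene (310, 205, 375, 280) 201 circ [556.5  16.7] 31.1 rect [555.5  19.5] [62.2 12.3] 19.0 z [ 78.6  98.8 101.8]
side (270, 245, 340, 315) 412 circ [551.1  19.5] 29.9 rect [550.3  22.
[... 498 characters left out ...]
ene (295, 155, 330, 200) 567 circ [ 354.2 -124. ] 25.0 rect [ 354.4 -122.8] [46.2 45.5] 76.1 z [14.7 51.2 75.7]
side (385, 222, 420, 270) 678 circ [ 346.4 -120.2] 26.4 rect [ 348.2 -119.2] [47.4 46.6] 46.5 z [13.5 48.2 73.8]
pepper
scene (218, 130, 255, 185) 717 circ [ 357.2 -323.5] 26.0 rect [ 360.5 -322.6] [44.3 48.1] 16.3 z [ 15.8  64.8 109. ]
side (378, 165, 412, 222) 701 circ [ 349.1 -320.9] 27.5 rect [ 348.2 -317. ] [53.8 41.7] 7.7 z [ 14.2  62.7 106.3]
mug
scene (205, 255, 275, 325) 2305 circ [ 731.3 -119.5] 56.0 rect [ 731.  -127.5] [ 76.7 103.3] 67.9 z [17.8 57.8 89.1]
side (200, 205, 250, 268) 1846 circ [ 734.  -194.6] 128.9 rect [ 741.2 -194. ] [ 81.6 251.9] 4.1 z [17.1 54.7 86.4]
```

View pics/crop1.png

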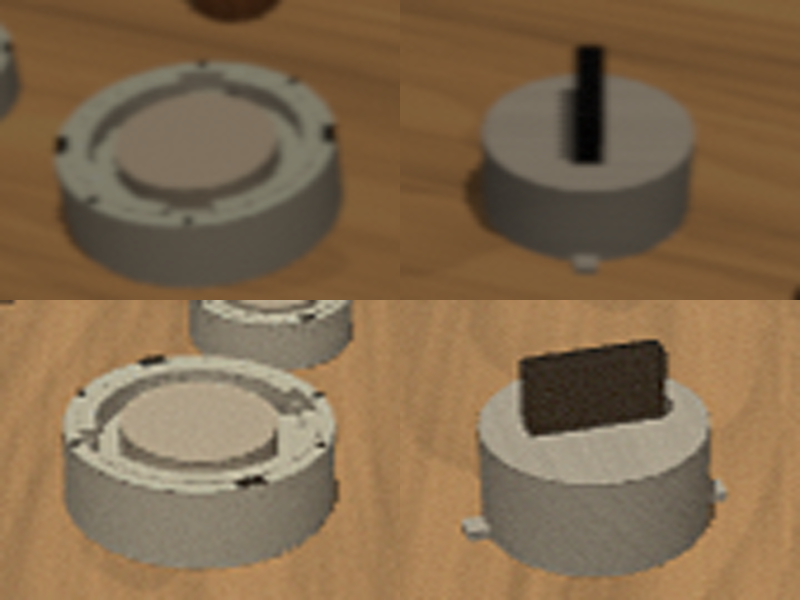

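In the crops, the keeper's gaps have dashes at scene ≈(230.5,191) and (227.3,230). The lock bars are at (199,211) and (259,208), and the dots at (206,225) and (251,195). The lid's bar and lugs run along one line at about 19–24°. I'll compute the gap heading and the first hover.

```bash
cat > plan.py <<'E'
from h import *
def plan(x,y,z,yawy=None):
    """shift (mm)/turn (deg) to TCP target (mm); yawy = world heading of tool y, mod 180"""
    T=pose();d=T[:3,:3].T@(np.array([x,y,z])/1000-T[:3,3])*1000
    cur=np.degrees(np.arctan2(T[1,1],T[0,1]));s=manip.state()
    t=None if yawy is None else -((yawy-cur+90)%180-90)
    print("TCP",np.round(T[:3,3]*1000,1),"yaw y",round(cur,1),"-> shift",np.round(d,1),"turn",t,"q6",round(s["qpos"][5],2),"F",np.round(s["contact_force"],1),"w",round(s["width"]*1000,1),"ff",round(s["finger_force"],1),"t",round(s["t"],2))
E
python3 - <<'E'
from plan import *
p,z,K,W=load("scene")
c=np.array([531,-253])
for n,u,v in (("gap",230.5,191),("gap",227.3,230),("lock",199,211.2),("lock",258.8,208),("dot",205.7,224.7),("dot",251.2,195)):
    q=onplane(u,v,.048,K,W)[:2]*1000;d=q-c;print(n,q.round(1),round(np.hypot(*d),1),round(np.degrees(np.arctan2(d[1],d[0])),1))
plan(560,200,230,100)
f=manip.grab_frame("wrist");print(np.round(f["T_tool_cam"],3),f["mtx"][0,0])
E
```

```text
gap [ 470.3 -278.9] 66.0 -156.9
gap [ 590.9 -224.5] 66.3 25.4
lock [ 557.6 -311.8] 64.5 -65.7
lock [ 502.9 -192. ] 67.2 114.8
dot [ 591.7 -276. ] 65.0 -20.8
dot [ 467.3 -227.7] 68.5 158.3
TCP [212.1 613.9 230.3] yaw y 70.9 -> shift [-464.1 -277.5    0.6] turn -29.070770414420878 q6 -0.17 F [ 0.2 -0.3  0.8] w 85.5 ff 0.0 t 0.1
[[ 0.001 -0.951 -0.31   0.08 ]
 [ 1.     0.001 -0.001  0.001]
 [ 0.001 -0.31   0.951 -0.142]
 [ 0.     0.     0.     1.   ]] 362.00036500099577
```

```bash
python3 -m crank '[[[-40,-24,0,0,0],[-90,-54,0,0,0],[-142,-85,0,0,0],[-194,-116,0,0,0],[-246,-147,0,0,0],[-298,-178,0,0,0],[-345,-206,0,0,0],[-375,-224,0,0,0]]]' 40
python3 - <<'E'
from plan import *
plan(553,197,110,70.9)
E
```

```text
t: 1.15
position: [0.4948, 0.278, 0.2311]
eef_rot: [-0.0, 0.167, 0.986, -0.0]
contact_force: [-0.6, 0.0, 0.7]
width: 0.0851
finger_force: 0.0
TCP [494.8 278.  231.1] yaw y 70.8 -> shift [-81.6 -57.3 121.1] turn -0.08432212756356705 q6 -0.92 F [-0.6  0.   0.7] w 85.1 ff 0.0 t 1.15
```

```bash
python3 -m crank '[[[-15,-11,10,0,0],[-35,-25,25,0,0],[-55,-39,45,0,0],[-72,-51,60,0,0],[-82,-57,70,0,0],[-82,-57,70,0,0],[-82,-57,70,0,0],[-82,-57,70,0,0]]]'
cat >> m.py <<'E'
def circ(n,u,v,h,r,tol=.35):
    """robust circle fit of top rim, at plane height h, near seed pixel, by depth edge: points with z>h-4mm"""
    p,z,K,W=load(n);C=cloud(z,K,W);s=onplane(u,v,h,K,W);m=(z>0)&(abs(C[...,2]-h)<.006)&(np.hypot(C[...,0]-s[0],C[...,1]-s[1])<r*1.3)
    m=cv2.morphologyEx(m.astype(np.uint8),cv2.MORPH_OPEN,np.ones((3,3),np.uint8));k,l,st,ce=cv2.connectedComponentsWithStats(m)
    i=1+np.argmax(st[1:,4]);q=C[l==i][:,:2]*1000;c,rr=cv2.minEnclosingCircle(q.astype(np.float32))
    b=cv2.minAreaRect(q.astype(np.float32));a=st[i,4]
    print(n,"circle",np.round(c,1),round(rr,1),"rect",np.round(b[0],1),np.round(b[1],1),"mean",q.mean(0).round(1),"z",np.round(np.median(C[l==i][:,2])*1000,1));return c
E
python3 - <<'E'
from m import *;from plan import *
p,z,K,W=save("w1","wrist");u,v=proj([.553,.197,.028],K,W);print(u,v)
circ("w1",u,v,.028,.030)
plan(553,197,60,70.9)
E
```

```text
t: 2.15
position: [0.5526, 0.2001, 0.1621]
eef_rot: [0.001, 0.165, 0.986, 0.0]
contact_force: [0.5, -0.2, -0.0]
width: 0.0854
finger_force: 0.0
315.9066602951073 224.22379081354526
w1 circle [551.2 195.3] 30.1 rect [551.  195.8] [58.4 59.4] mean [550.1 196. ] z 27.3
TCP [552.6 200.  162.1] yaw y 71.0 -> shift [ -1.3  -2.8 102.1] turn 0.07811858544212669 q6 -1.08 F [-0.4  0.2 -0.3] w 85.4 ff 0.0 t 2.2
```

View pics/w1.png

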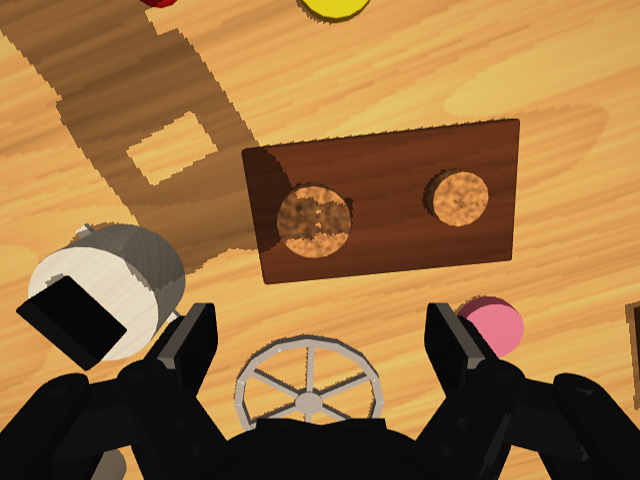

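The wrist view shows the wide cake at (314,221), which gives (551.2,195.5) and agrees with the other cameras. I'll go down and grasp.

```bash
python3 -m crank '[[[0,-4,30,0,0],[0,-4,75,0,0],[0,-4,115,0,0],[0,-4,140,0,0],[0,-4,150,0,0],[0,-4,150,0,0.15],[0,-4,150,0,0.4],[0,-4,150,0,0.6]]]' 30
python3 -m crank '[[[0,0,0,0,0.7],[0,0,0,0,0.8],[0,0,0,0,0.8],[0,0,-10,0,0.8],[0,0,-30,0,0.8],[0,0,-60,0,0.8],[0,0,-90,0,0.8],[0,0,-100,0,0.8]]]'
python3 - <<'E'
from m import *;from plan import *
save("w2","wrist");plan(529,-252,120,70.9)
E
```

```text
t: 3.2
position: [0.5527, 0.196, 0.0132]
eef_rot: [0.002, 0.166, 0.986, 0.001]
contact_force: [0.1, 0.0, 3.9]
width: 0.0583
finger_force: 32.5
t: 4.2
position: [0.5527, 0.1959, 0.1146]
eef_rot: [0.002, 0.166, 0.986, 0.001]
contact_force: [0.1, -0.1, -0.4]
width: 0.0583
finger_force: 32.3
TCP [552.7 195.9 114.6] yaw y 70.9 -> shift [-123.9 -431.1   -5.8] turn 0.03620155548541959 q6 -1.09 F [-0.8  0.6 -0.2] w 57.8 ff 32.3 t 4.25
```

View pics/w2.png

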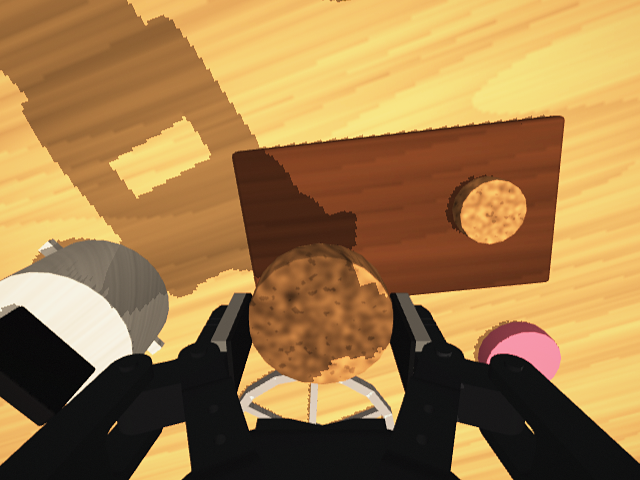

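```bash
python3 -m crank '[[[-2,-8,-35,0,0.8],[-20,-52,-60,0,0.8],[-45,-110,-65,0,0.8],[-68,-168,-65,0,0.8],[-92,-226,-65,0,0.8],[-116,-284,-65,0,0.8],[-140,-342,-65,0,0.8],[-155,-385,-65,0,0.8]]]'
python3 -m crank '[[[-9,-28,0,0,0.8],[-14,-42,0,0,0.8],[-14,-46,0,0,0.8],[-14,-46,0,0,0.8],[-14,-46,0,0,0.8],[-14,-46,0,0,0.8],[-14,-46,0,0,0.8],[-14,-46,0,0,0.8]]]'
python3 - <<'E'
from m import *;from plan import *
p,z,K,W=save("w3","wrist");T=pose();plan(529,-252,120,70.9)
C=cloud(z,K,W);m=(z>0)&(abs(C[...,2]-.048)<.006)&(np.hypot(C[...,0]-.529,C[...,1]+.252)<.085)
q=C[m][:,:2]*1000;c,r=cv2.minEnclosingCircle(q.astype(np.float32));print(np.round(c,1),r,proj([.529,-.252,.048],K,W))
rad=np.hypot(*(q-[529,-252]).T)
# plate: fit from edge of plate
from scipy.optimize import least_squares
e=[]
for a in np.radians(np.arange(0,360,6)):
    d=(q-[529,-252])@np.array([np.cos(a),np.sin(a)]);s=(q-[529,-252])@np.array([-np.sin(a),np.cos(a)])
    k=(abs(s)<3)&(d>55)
    if k.sum()>5: e.append([529,-252]+d[k].max()*np.array([np.cos(a),np.sin(a)]))
e=np.array(e);f=least_squares(lambda p:np.hypot(*(e-p[:2]).T)-p[2],[529,-252,70],loss="soft_l1");print("collar fit",f.x.round(1),len(e))
# held cake in tool frame
t=T[2,3];P=(C-T[:3,3])@T[:3,:3]*1000;k=(z>0)&(z<.2)&(abs(P[...,1])<27)&(abs(P[...,0])<33)&(P[...,2]<0)&(P[...,2]>-30)
print("cake tool z",np.percentile(P[k][:,2],[5,50,95]).round(1))
k&=abs(P[...,2]-np.median(P[k][:,2]))<4
print("cake",k.sum(),P[k].min(0).round(1),P[k].max(0).round(1))
E
```

```text
t: 5.25
position: [0.5711, -0.2211, 0.1751]
eef_rot: [-0.001, 0.166, 0.986, 0.0]
contact_force: [0.0, 0.0, -0.1]
width: 0.0585
finger_force: 32.5
t: 6.25
position: [0.5702, -0.2667, 0.1764]
eef_rot: [0.0, 0.166, 0.986, -0.0]
contact_force: [0.2, 0.0, 0.8]
width: 0.0585
finger_force: 32.5
TCP [ 570.1 -266.8  176.3] yaw y 70.9 -> shift [43.7  0.5 56.3] turn 0.04130861487870163 q6 -1.86 F [-0.6  0.4 -1.3] w 58.1 ff 32.5 t 6.3
[ 527.4 -253.5] 69.91096496582031 [320.21966596 168.18982504]
collar fit [ 527.1 -253.5   69.3] 60
cake tool z [-15.1 -14.1  -8.5]
cake 14606 [-29.8 -27.  -16.2] [ 30.7  27.  -10.2]
```

View pics/w3.png

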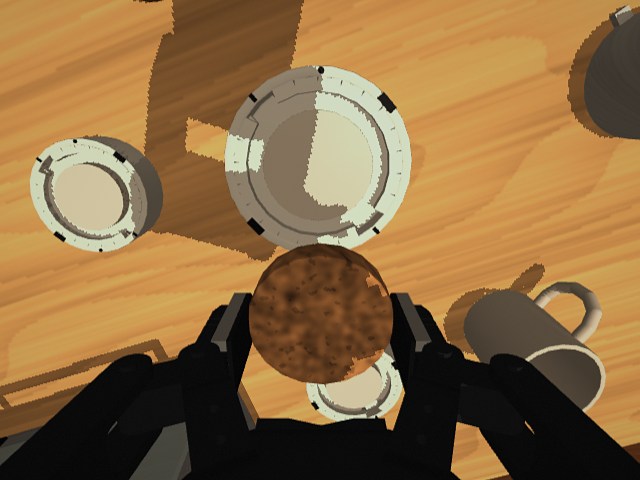

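The wrist view shows the keeper's collar centred at (318,158), with gap dashes at (253,97) and (377,231), a dot at (321,70) and lock bars at (387,102) and (256,227). The cake is held level and centred. I'll place it.

```bash
python3 - <<'E'
from h import *
p,z,K,W=load("w3")
for a,b in (((253,97),(377,231)),((387,102),(256,227)),((321,70),(321,70))):
    A,B=onplane(*a,.048,K,W),onplane(*b,.048,K,W);d=(A-B)[:2];print(((A+B)/2*1000).round(1),np.linalg.norm(d)*1000,np.degrees(np.arctan2(d[1],d[0]))%180)
E
python3 -m crank '[[[15,0,20,0,0.8],[35,-1,50,0,0.8],[44,-1,75,0,0.8],[45,-1,100,0,0.8],[45,-1,118,0,0.8],[45,-1,124,0,0.8],[45,-1,126,0,0.8],[45,-1,126,0,0.8]]]'
```

```text
[ 528.3 -253.1   48. ] 134.16797482146265 23.9479013218004
[ 528.2 -253.5   48. ] 133.47381065309668 114.35913061740187
[ 466.2 -229.8   48. ] 0.0 0.0
t: 7.3
position: [0.5279, -0.2535, 0.0511]
eef_rot: [0.001, 0.166, 0.986, -0.0]
contact_force: [-0.2, 0.0, 0.6]
width: 0.0579
finger_force: 32.5
```

```bash
python3 -m crank '[[[0,0,1,0,0.8],[0,0,1,0,0.6],[0,0,1,0,0.3],[0,0,1,0,0],[0,0,1,0,0],[0,0,-20,0,0],[0,0,-60,0,0],[0,0,-110,0,0]]]'
python3 - <<'E'
from m import *;from plan import *
p,z,K,W=save("w4","wrist");u,v=proj([.528,-.2533,.064],K,W)
circ("w4",u,v,.064,.030);plan(571.5,311,170,70.9)
E
```

```text
t: 8.3
position: [0.5269, -0.2528, 0.1621]
eef_rot: [-0.0, 0.166, 0.986, 0.0]
contact_force: [0.0, -0.2, 0.3]
width: 0.0852
finger_force: 0.0
w4 circle [ 527.  -252.3] 30.0 rect [ 526.8 -252.1] [59.1 58.9] mean [ 525.6 -251.7] z 63.3
TCP [ 530.8 -255.5  171. ] yaw y 70.9 -> shift [146.5 548.8  -3.1] turn 0.048219770936796635 q6 -1.88 F [ 3.6 -2.   4.7] w 85.6 ff 0.0 t 8.35
```

```bash
python3 -m crank '[[[10,37,0,0,0],[25,93,0,0,0],[40,150,0,0,0],[55,207,0,0,0],[70,264,0,0,0],[85,321,0,0,0],[100,378,0,0,0],[112,420,0,0,0]]]'
python3 -m crank '[[[13,50,0,0,0],[26,100,0,0,0],[34,125,0,0,0],[35,129,0,0,0],[35,129,0,0,0],[35,129,0,0,0],[35,129,0,0,0],[35,129,0,0,0]]]'
python3 - <<'E'
from m import *;from plan import *
p,z,K,W=save("w5","wrist");u,v=proj([.5715,.310,.028],K,W)
c=circ("w5",u,v,.028,.022);plan(*c,14,70.9)
E
```

```text
t: 9.35
position: [0.5589, 0.1829, 0.162]
eef_rot: [0.001, 0.165, 0.986, 0.0]
contact_force: [0.4, -0.7, 0.0]
width: 0.085
finger_force: 0.0
t: 10.35
position: [0.5678, 0.3132, 0.1603]
eef_rot: [-0.0, 0.166, 0.986, -0.0]
contact_force: [0.9, -1.1, -0.5]
width: 0.0856
finger_force: 0.0
w5 circle [570.5 310. ] 22.0 rect [570.2 310.3] [43.1 42.9] mean [569.5 310.5] z 27.3
TCP [567.7 313.3 160.3] yaw y 70.9 -> shift [ -3.7  -2.2 146.3] turn -0.004198420340074449 q6 -0.91 F [0.5 0.4 0.2] w 85.3 ff 0.0 t 10.4
```

```bash
python3 -m crank '[[[-4,-2,30,0,0],[-4,-2,75,0,0],[-4,-2,115,0,0],[-4,-2,138,0,0],[-4,-2,146,0,0],[-4,-2,146,0,0.2],[-4,-2,146,0,0.5],[-4,-2,146,0,0.7]]]' 30
python3 -m crank '[[[0,0,0,0,0.8],[0,0,0,0,0.9],[0,0,0,0,0.9],[0,0,-10,0,0.9],[0,0,-40,0,0.9],[0,0,-90,0,0.9],[0,0,-140,0,0.9],[0,0,-165,0,0.9]]]'
python3 - <<'E'
from plan import *
plan(528,-253,180,70.9)
E
```

```text
t: 11.4
position: [0.5722, 0.3111, 0.0165]
eef_rot: [0.001, 0.166, 0.986, 0.001]
contact_force: [-0.1, -0.5, 4.8]
width: 0.0422
finger_force: 30.4
t: 12.4
position: [0.5721, 0.3111, 0.1837]
eef_rot: [0.002, 0.166, 0.986, 0.001]
contact_force: [0.0, -0.6, -0.6]
width: 0.0425
finger_force: 30.6
TCP [572.1 311.1 183.7] yaw y 70.9 -> shift [-142.5 -547.6    2.5] turn 0.040651717799988774 q6 -0.91 F [ 0.  -0.6 -0.6] w 42.5 ff 30.6 t 12.4
```

```bash
python3 -m crank '[[[-8,-30,0,0,0.9],[-22,-85,0,0,0.9],[-37,-142,0,0,0.9],[-52,-199,0,0,0.9],[-67,-256,0,0,0.9],[-82,-313,0,0,0.9],[-97,-370,0,0,0.9],[-110,-420,0,0,0.9]]]'
python3 -m crank '[[[-22,-48,0,0,0.9],[-50,-98,0,0,0.9],[-68,-124,0,0,0.9],[-72,-128,0,0,0.9],[-72,-128,0,0,0.9],[-72,-128,0,0,0.9],[-72,-128,0,0,0.9],[-72,-128,0,0,0.9]]]'
python3 - <<'E'
from m import *;from plan import *
p,z,K,W=save("w6","wrist");u,v=proj([.527,-.2525,.064],K,W);print(u,v)
c=circ("w6",u,v,.064,.030);T=pose();C=cloud(z,K,W)
P=(C-T[:3,3])@T[:3,:3]*1000;k=(z>0)&(z<.2)&(abs(P[...,1])<19)&(abs(P[...,0])<33)&(P[...,2]<5)&(P[...,2]>-30)
zt=np.median(P[k][:,2]);print("cake tool z",np.percentile(P[k][:,2],[5,50,95]).round(1))
k&=abs(P[...,2]-zt)<4
print("cake",k.sum(),P[k].min(0).round(1),P[k].max(0).round(1));plan(*c,68.5,70.9)
E
```

```text
t: 13.4
position: [0.5371, -0.1243, 0.18]
eef_rot: [0.0, 0.166, 0.986, -0.0]
contact_force: [0.9, 0.3, -0.5]
width: 0.042
finger_force: 30.6
t: 14.4
position: [0.5638, -0.2661, 0.1794]
eef_rot: [0.0, 0.165, 0.986, -0.0]
contact_force: [-0.0, -0.4, -1.4]
width: 0.0421
finger_force: 30.6
320.7304333776409 177.07504775119446
w6 circle [ 527.  -252.3] 29.9 rect [ 526.9 -252.1] [58.7 58.8] mean [ 526. -252.] z 63.4
cake tool z [-11.8 -10.8  -2.1]
cake 7443 [-20.6 -19.  -13. ] [23.5 19.  -6.8]
TCP [ 563.8 -266.3  179.4] yaw y 71.0 -> shift [ 39.4   1.2 110.9] turn 0.06666228498973226 q6 -1.86 F [-0.3  0.2 -0. ] w 42.2 ff 30.6 t 14.45
```

View pics/w6.png

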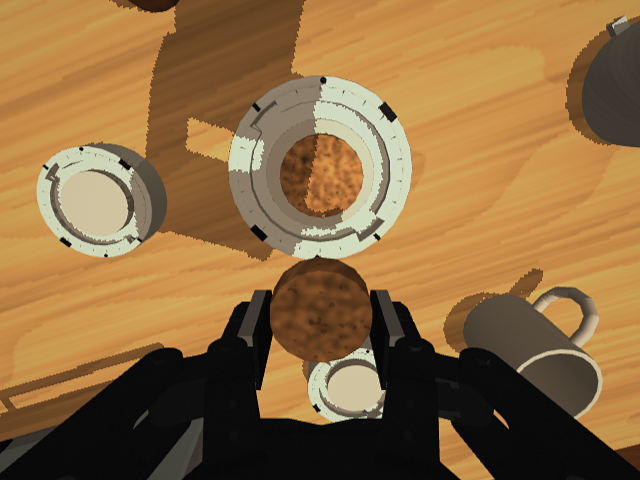

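The wide cake lies centred on the plate at (321,177). The small one is held level, about 1 mm forward in tool x. I'll place it.

```bash
python3 -m crank '[[[12,0,15,0,0.9],[30,1,40,0,0.9],[38,1,65,0,0.9],[38,1,88,0,0.9],[38,1,102,0,0.9],[38,1,108,0,0.9],[38,1,110,0,0.9],[38,1,110,0,0.9]]]'
python3 -m crank '[[[0,0,0.5,0,0.9],[0,0,0.5,0,0.75],[0,0,0.5,0,0.5],[0,0,0.5,0,0.2],[0,0,0.5,0,0],[0,0,-20,0,0],[0,0,-60,0,0],[0,0,-90,0,0]]]'
python3 - <<'E'
from m import *;from plan import *
manip.grab_frame("scene");p,z,K,W=save("w7","wrist");u,v=proj([.527,-.2523,.080],K,W)
c=circ("w7",u,v,.080,.022);plan(552,20,175,109)
E
```

```text
t: 15.45
position: [0.5287, -0.2538, 0.07]
eef_rot: [0.001, 0.166, 0.986, -0.0]
contact_force: [0.2, 0.8, -0.0]
width: 0.0421
finger_force: 30.6
t: 16.45
position: [0.5289, -0.2539, 0.1627]
eef_rot: [0.001, 0.166, 0.986, -0.001]
contact_force: [-0.2, -1.1, 1.2]
width: 0.0853
finger_force: 0.0
w7 circle [ 527.1 -252.3] 21.8 rect [ 527.2 -252.3] [42.9 42.9] mean [ 526.2 -252.1] z 79.3
TCP [ 530.8 -255.3  165.4] yaw y 70.9 -> shift [ 69.7 267.1 -11.1] turn -38.05766105047826 q6 -1.88 F [ 0.7 -0.9  0.9] w 85.4 ff 0.0 t 16.55
```

```bash
python3 -m crank '[[[6,20,-8,-4,0],[18,68,-10,-10,0],[32,122,-10,-17,0],[46,176,-10,-24,0],[58,222,-10,-30,0],[66,254,-10,-36,0],[70,267,-10,-38,0],[70,267,-10,-38,0]]]'
python3 - <<'E'
from m import *;from plan import *
manip.grab_frame("scene");p,z,K,W=save("w8","wrist");C=cloud(z,K,W)
n=np.hypot(C[...,0]-.552,C[...,1]-.020)
for nm,h,r in (("bartop",.1,.034),("lidtop",.06,.055)):
    k=(z>0)&(abs(C[...,2]-h)<.005)&(n<r);q=C[k][:,:2]*1000;b=cv2.minAreaRect(q.astype(np.float32));print(nm,k.sum(),np.round(b[0],1),np.round(b[1],1),b[2],"circ",cv2.minEnclosingCircle(q.astype(np.float32)),q.mean(0))
    w,V=np.linalg.eigh(np.cov(q.T));print("axis",np.degrees(np.arctan2(V[1,1],V[0,1]))%180)
plan(552,20,64,109)
E
```

```text
t: 17.55
position: [0.5491, 0.0219, 0.1692]
eef_rot: [-0.0, -0.164, 0.986, -0.0]
contact_force: [0.4, 0.1, -0.0]
width: 0.0856
finger_force: 0.0
bartop 1989 [550.3  18.3] [59.9 13.7] 19.024080276489258 circ ((550.316162109375, 18.658458709716797), 30.208284378051758) [548.96625968  17.98046918]
axis 18.875299441656068
lidtop 11169 [549.9  18.3] [96.1 97.3] 18.911314010620117 circ ((550.5001220703125, 18.374950408935547), 48.94236373901367) [546.13854027  17.11740798]
axis 107.87251872058722
TCP [549.2  20.8 169.2] yaw y 108.8 -> shift [ -2.4  -1.6 105.2] turn -0.1713547954620367 q6 -2.07 F [-0.  -0.5  0.8] w 85.3 ff 0.0 t 17.65
```

View pics/w8.png

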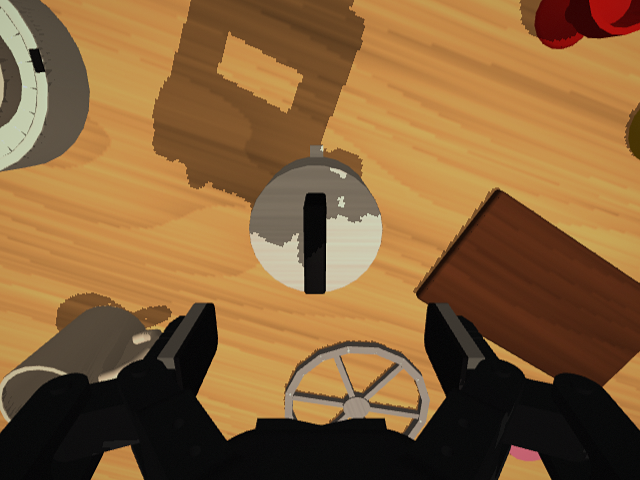

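The wrist view shows the lid upright, with its bar at (315,243), i.e. (550.4,18.4) heading 19°. The fingers straddle it. I'll grasp and lift.

```bash
python3 -m crank '[[[0,-3,25,0,0],[0,-3,60,0,0],[0,-3,88,0,0],[0,-3,102,0,0],[0,-3,104,0,0],[0,-3,104,0,0.3],[0,-3,104,0,0.6],[0,-3,104,0,0.9]]]' 70
python3 -m crank '[[[0,0,0,0,1],[0,0,0,0,1],[0,0,0,0,1],[0,0,-8,0,1],[0,0,-30,0,1],[0,0,-70,0,1],[0,0,-105,0,1],[0,0,-110,0,1]]]'
python3 - <<'E'
from plan import *
plan(528,-253.2,175,114.1)
E
```

```text
t: 18.65
position: [0.5508, 0.0189, 0.0661]
eef_rot: [0.001, -0.164, 0.986, -0.0]
contact_force: [0.3, 0.2, 1.2]
width: 0.0322
finger_force: 0.0
t: 19.65
position: [0.5516, 0.0188, 0.178]
eef_rot: [0.002, -0.165, 0.986, -0.001]
contact_force: [-0.9, -0.0, -1.6]
width: 0.0135
finger_force: 69.4
TCP [551.6  18.8 178. ] yaw y 108.9 -> shift [ 110.6 -249.6    3.1] turn -5.161234082253955 q6 -2.07 F [-0.9 -0.  -1.6] w 13.5 ff 69.4 t 19.65
```

```bash
python3 -m crank '[[[8,-18,0,-1,1],[26,-58,0,-2,1],[46,-105,0,-3,1],[67,-152,0,-4,1],[88,-198,0,-5,1],[103,-233,0,-5,1],[110,-249,0,-5,1],[110,-249,0,-5,1]]]'
python3 - <<'E'
from m import *;from plan import *
for n in ("scene","side"):save(n+"2",n)
plan(528,-253.2,175,114.1)
save("w9","wrist")
p,z,K,W=load("w9");C=cloud(z,K,W);T=pose();P=(C-T[:3,3])@T[:3,:3]*1000
k=(z>0)&(abs(P[...,2]-6)<3)&(np.hypot(P[...,0],P[...,1])<56);print("lid top in tool",k.sum(),P[k].min(0).round(1),P[k].max(0).round(1),np.median(P[k][:,2]))
k=(z>0)&(abs(C[...,2]-.048)<.005)&(np.hypot(C[...,0]-.528,C[...,1]+.253)<.085);print(k.sum())
for n in ("scene2","side2"):
    p,z,K,W=load(n);C=cloud(z,K,W);k=(z>0)&(C[...,2]>.205)&(C[...,2]<.22)&(np.hypot(C[...,0]-.528,C[...,1]+.253)<.045)
A=[cv2.resize(load(n)[0][v:v+120,u:u+160],(400,300),interpolation=cv2.INTER_CUBIC) for n,u,v in (("scene2",150,130),("side2",240,120))]
cv2.imwrite("pics/c2.png",np.hstack(A)[:,:,::-1])
E
```

```text
t: 20.65
position: [0.5263, -0.2522, 0.1739]
eef_rot: [-0.001, -0.207, 0.978, 0.001]
contact_force: [-0.0, 0.5, -2.2]
width: 0.0134
finger_force: 69.3
TCP [ 526.7 -250.9  174.4] yaw y 114.0 -> shift [-0.2 -2.6 -0.6] turn -0.11901400272869012 q6 -2.63 F [ 0.9  0.1 -1.5] w 13.0 ff 69.3 t 20.75
lid top in tool 19561 [-28.3 -48.1   3. ] [48.9 49.3  9. ] 6.5474748081547345
5533
```

View pics/c2.png

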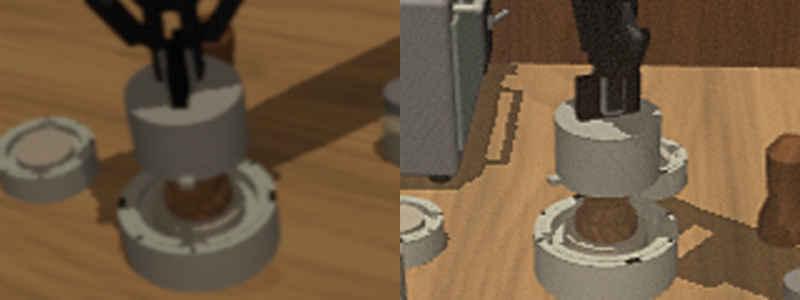

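```bash
python3 -m crank '[[[0,-1,8,0,1],[0,-1,18,0,1],[0,-1,22,0,1],[0,-1,22,0,1],[0,-1,22,0,1],[0,-1,22,0,1],[0,-1,22,0,1],[0,-1,22,0,1]]]'
python3 - <<'E'
from m import *;from plan import *
plan(528,-253.2,98,114.1)
p,z,K,W=save("w10","wrist");C=cloud(z,K,W);q0=np.array([528,-253.2])
k=(z>0)&(abs(C[...,2]-.048)<.005)&(np.hypot(C[...,0]-.528,C[...,1]+.253)<.085);q=C[k][:,:2]*1000
e=[]
for a in np.radians(np.arange(0,360,4)):
    u=np.array([np.cos(a),np.sin(a)]);d=(q-q0)@u;s=(q-q0)@np.array([-u[1],u[0]]);m=(abs(s)<3)&(d>60)
    if m.sum()>5:e.append(q0+d[m].max()*u)
e=np.array(e);from scipy.optimize import least_squares
print("collar",least_squares(lambda p:np.hypot(*(e-p[:2]).T)-70,[528,-253],loss="soft_l1").x,len(e))
T=pose();P=(C-T[:3,3])@T[:3,:3]*1000
k=(z>0)&(abs(P[...,2]-6.5)<3)&(np.hypot(P[...,0],P[...,1])<53);h=C[k][:,:2]*1000;c=T[:2,3]*1000
e=[]
for a in np.radians(np.arange(0,360,4)):
    u=np.array([np.cos(a),np.sin(a)]);d=(h-c)@u;s=(h-c)@np.array([-u[1],u[0]]);m=(abs(s)<3)&(d>40)
    if m.sum()>5:e.append(c+d[m].max()*u)
e=np.array(e);print("lid",least_squares(lambda p:np.hypot(*(e-p[:2]).T)-49,c,loss="soft_l1").x,len(e),c)
E
```

```text
t: 21.8
position: [0.5274, -0.2533, 0.1534]
eef_rot: [0.0, -0.207, 0.978, -0.0]
contact_force: [0.1, -0.6, -1.7]
width: 0.0129
finger_force: 69.4
TCP [ 527.4 -253.3  153.4] yaw y 113.9 -> shift [-0.6 -0.2 55.4] turn -0.17000728780772079 q6 -2.63 F [ 0.1 -0.6 -1.7] w 12.9 ff 69.4 t 21.8
collar [ 528.0395484  -253.64866743] 49
lid [ 527.3643694  -252.39607279] 66 [ 527.3982708  -253.24297617]
```

```bash
python3 -m crank '[[[-0.5,-0.5,6,0,1],[-0.5,-0.5,14,0,1],[-0.5,-0.5,22,0,1],[-0.5,-0.5,30,0,1],[-0.5,-0.5,37,0,1],[-0.5,-0.5,43,0,1],[-0.5,-0.5,48,0,1],[-0.5,-0.5,51,0,1]]]'
python3 -m crank '[[[0,0,1,0,1],[0,0,2,0,1],[0,0,3,0,1],[0,0,4,0,1],[0,0,4.5,0,1],[0,0,4.5,0,1],[0,0,4.5,0,1],[0,0,4.5,0,1]]]'
python3 - <<'E'
from plan import *
plan(528,-253.2,98,114.1);print(manip.state()["moment"])
E
```

```text
t: 22.85
position: [0.528, -0.2534, 0.102]
eef_rot: [-0.0, -0.207, 0.978, 0.0]
contact_force: [0.0, -0.2, -1.5]
width: 0.0131
finger_force: 69.4
t: 23.85
position: [0.528, -0.2534, 0.0978]
eef_rot: [0.0, -0.207, 0.978, -0.0]
contact_force: [0.2, -0.1, -2.1]
width: 0.0131
finger_force: 69.4
TCP [ 528.  -253.4   97.8] yaw y 113.9 -> shift [-0.1  0.2 -0.2] turn -0.16688230983548635 q6 -2.63 F [ 0.2 -0.1 -2.1] w 13.1 ff 69.4 t 23.85
[-0.01710106  0.04315562 -0.02205056]
```

```bash
python3 -m crank '[[[0,0,0.5,0,1],[0,0,0.8,0,1],[0,0,1.1,0,1],[0,0,1.4,0,1],[0,0,1.5,0,1],[0,0,1.5,0,1],[0,0,1.5,0,1],[0,0,1.5,0,1]]]'
```

```text
t: 24.85
position: [0.5282, -0.2537, 0.0976]
eef_rot: [-0.0, -0.207, 0.978, -0.0]
contact_force: [-4.1, 1.9, 7.6]
width: 0.0133
finger_force: 70.6
```

Seated: the floor contact reads 7.6 N. I'll ease the push and turn clockwise.

```bash
python3 -m crank '[[[0,0,-0.5,3,1],[0,0,-0.7,8,1],[0,0,-0.7,14,1],[0,0,-0.7,20,1],[0,0,-0.7,26,1],[0,0,-0.7,32,1],[0,0,-0.7,37,1],[0,0,-0.7,40,1]]]'
python3 -m crank '[[[0,0,0,2,1],[0,0,0,4,1],[0,0,0,5,1],[0,0,0,5,1],[0,0,0,5,1],[0,0,0,5,1],[0,0,0,5,1],[0,0,0,5,1]]]'
python3 - <<'E'
from m import *;from plan import *
plan(528,-253.2,98,69.1);print(manip.state()["moment"])
for n in ("scene","side","wrist"):save("f_"+n,n)
p,z,K,W=load("f_wrist");C=cloud(z,K,W);T=pose()
k=(z>0)&(abs(C[...,2]-.132)<.006)&(np.hypot(C[...,0]-.528,C[...,1]+.253)<.034)&(p.max(-1)<45);q=C[k][:,:2]*1000
k2=(z>0)&(abs(C[...,2]-.092)<.006)&(np.hypot(C[...,0]-.528,C[...,1]+.253)<.06);print("lidtop z",np.median(C[k2][:,2]),k2.sum(),k.sum())
a=load("f_scene")[0][150:270,150:310];b=load("f_side")[0][150:270,240:400]
top=np.hstack([cv2.resize(i,(400,300),interpolation=cv2.INTER_CUBIC) for i in (a,b)])
w=cv2.resize(p,(400,300),interpolation=cv2.INTER_AREA);w2=cv2.resize(p[60:360,120:520],(400,300))
cv2.imwrite("pics/c3.png",np.vstack([top,np.hstack([w,w2])])[:,:,::-1])
E
```

```text
t: 25.85
position: [0.5285, -0.2543, 0.0978]
eef_rot: [0.001, 0.14, 0.99, -0.001]
contact_force: [-1.2, -1.1, 1.9]
width: 0.0132
finger_force: 69.9
t: 26.85
position: [0.5284, -0.254, 0.0977]
eef_rot: [0.001, 0.183, 0.983, -0.001]
contact_force: [-1.9, -2.7, 5.8]
width: 0.0132
finger_force: 70.4
TCP [ 528.4 -254.    97.7] yaw y 68.9 -> shift [ 0.7  0.6 -0.3] turn -0.19330592726991824 q6 -1.84 F [-1.9 -2.7  5.8] w 13.2 ff 70.4 t 26.85
[-0.3348842   0.34549003  0.18007838]
lidtop z 0.0914444241293918 19825 6627
```

View pics/c3.png

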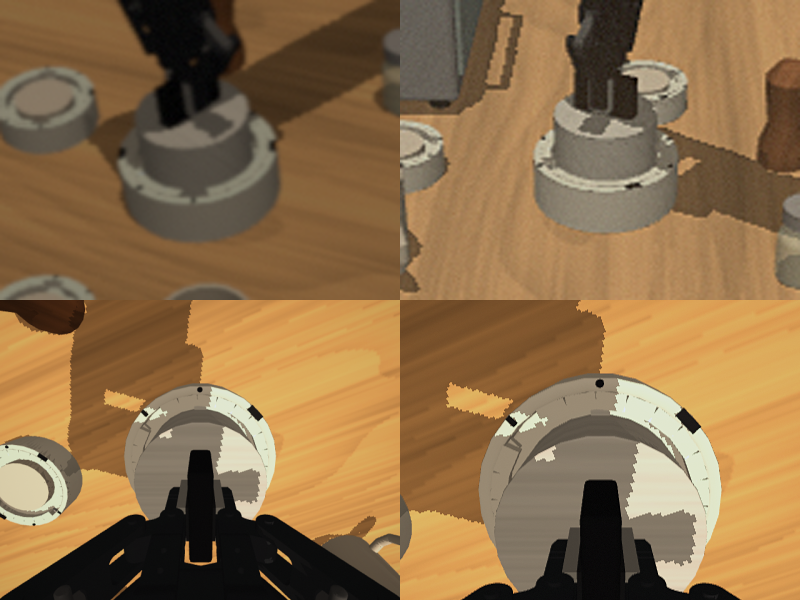

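The wrist crop has the bar at x≈600, pointing straight at the dot at (600,383). The lid is seated with its top at about 92 mm, and the 0.18 N m moment fits the spring. Handing in.

```bash
python3 -c "
from station import manip
print(manip.sign_off())"
```

```text
the job is handed in; nothing more can be done
None
```

I handed the job in with both oat cakes stacked on the plate, the lid seated and twisted to the round dots, and the gripper still holding it; the sign-off gave no verdict.

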